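Fetch the rear tape roll and load the dispenser

TASK

The bench tape dispenser is empty, and the narrow roll that fits it hangs on the rack behind a wider roll. Hang the wide roll on the rack's empty hook and let go of it, then take the narrow roll and push it onto the dispenser's hub, pressing back the sprung brake disc only as far as it takes for the catch on the hub to spring up in front of the core and hold the roll by itself. Work by feel and never force a roll or the brake; drop nothing and leave the other things on the table where they are.

Things in the scene. Friction and masses are not known exactly. Their poses are not given: they have to be found in the camera images.
- wide_roll_centre (a point): Centre (on the axis, half-way through) of the wide roll of cream paper tape: 64 mm diameter, 25 mm wide, 25.4 mm bore, 0.1 kg. x axis = the roll's axis, level while it hangs; turned any way about it. It hangs in front of the narrow roll, at most 5 mm from it. Grasp across the diameter from above, a finger each side, at the height of the centre.
- narrow_roll_centre (a point): Centre of the narrow roll of cream paper tape: 56 mm diameter, 19 mm wide, 25.4 mm bore, 0.06 kg. x axis = the roll's axis. It hangs behind the wide roll on the same hook. Grasp it in the same way.
- hook_full_root (a point): Steel hook with both rolls; the point is where its prong leaves the rail, on the prong's axis, 165 mm up. The prong is a level bar 9 mm thick along this frame's -x (toward the robot); z up. Stop disc 26 to 29 mm from the root; turned-up end from 92 to 105 mm, 10.5 mm high over the axis. A hanging roll's centre is 8 mm below the axis; raised to 3 mm above the axis it slides off freely.
- hook_spare_root (a point): The same point and frame of the empty hook, alike in size and parallel to the full one, 110 to 190 mm beside it on the same rail, left or right. Between stop disc and turned-up end there is room for the wide roll with its centre 42 to 78 mm from the root.
- rack: Low steel rack, fixed: a level rail 300 mm long along this frame's y, 26 mm high, centred 165 mm up, front face at x = 0, on two end posts with feet reaching 77 mm forward. Origin on the table under the middle of the rail's front face; the hooks point to -x.
- dispenser: Single-cheek bench tape dispenser, heavy, fixed: grey base 120 x 150 x 18 mm, upright cheek plate 64 mm wide and 147 mm high at the rear, white hub out of the cheek along this frame's -x (toward the robot), cutter at the -y edge 57 mm high. Origin on the table under the base's centre; z up.
- hub_axis (a point): On the hub's axis at the cheek's front face, 115 mm up; the hub points to -x. Hub 23 mm in diameter, nose tapered to 15 mm over its last 6 mm. Its shaft is clamped at a setting that is NOT measured: the nose is anywhere from 69 to 93 mm from this point. The brake disc's face is 35 mm behind the nose; a sprung catch, 3.5 mm proud on top of the hub, has its ramp 9 to 18 mm behind the nose.
- brake (a joint): Travel of the sprung brake disc (44 mm diameter) behind the roll, m: 0 free, 0.004 with the narrow roll held by the catch. Spring: 1.5 N at first, 6.3 N at 4 mm, 13.5 N at 10 mm; more than 10 mm forces the brake. Sliding adds 1 to 3 N, the catch's ramp takes 2 to 6 N. A push that has grown to 10 N and pressed the disc back 5 to 8 mm has passed the snap. Let go too soon, the roll is pushed back.
- glue_centre (a point): Centre of a glue stick that stands on the table, 26 mm diameter, 90 mm high. Bystander.
- loupe_centre (a point): Centre of a black loupe that stands on the table, 43 mm diameter, 36 mm high. Bystander.
- spent_core_centre (a point): Centre of the old roll's empty cardboard core, 30 mm diameter, 19 mm high, lying by the dispenser. Bystander.

How it is judged:
By the outcome, as a careful person would: the job done as asked, in the order asked, and still so for the second after the job is handed in, with the robot touching nothing.
It also fails if it takes over 54 s, if anything falls off the work surface, if the arm or the gripper's body presses on something with over 40 N, if the wrist force passes 120 N, or if a joint passes its speed limit or range.

ROBOT

A 7-joint arm with a two-finger parallel gripper is mounted at the origin on the work surface; the furniture and walls round the work are solid. World frame = base frame: x ahead of the robot, y to its left, z up, the work surface at z = 0. Lengths are in m, angles in rad, forces in N, time in s.
With the tool pointing down it reaches from about 0.425 to 0.925 m from the base axis. Payload 6.8 kg.
Tool frame: the origin (TCP) lies on the front face of the gripper's body, between the roots of the fingers; the fingertips stand 73 mm ahead of it and the grasp point (between the pads) lies 54 mm ahead of it (env.nose_length is the distance from the TCP to the fingertips, in m); z points along the fingers, y is the line along which they close (so a half turn about z gives the same grasp; the last joint's range is limited). The gripper opens to 85 mm and grips with 20 to 120 N. Pads are 22 mm wide; open, the fingers measure 114 mm over their backs; the gripper's body (76 mm by 85 mm) begins 54 mm behind the grasp point. The pads swing forward as they close: fully open they stand 13 mm farther back than shut.
Start: joints at [-1.391, 0.477, 0.022, 1.555, -0.011, 1.109, -0.083], TCP at [0.192, 0.647, 0.304] pointing down, gripper open.
Joint ranges: [-2.96, 2.96], [-0.34, 2.1], [-1.41, 1.46], [0.24, 2.44], [-1.37, 4.51], [0.17, 1.92], [-2.96, 2.96]. Speed limits (rad/s): [2.39, 2.39, 3.14, 3.14, 3.14, 3.14, 3.14].

INTERFACE

Orientations are given as a unit quaternion [w, x, y, z].
In Python, from cell import env, kin, camera, calibration, job gives the robot as it stands. The module is installed in compiled form; this text tells all that it offers. Calls block until the motion is done:
- env.reach(position, orientation): joint-space move of the TCP to a pose.
- env.movel(position, velocity=0.15, rot=None, stop_force=None): straight line of the TCP; rot=None keeps the orientation; velocity is the mean speed in m/s. With stop_force (N) it stops when the force on the tool has changed by that much, and returns True; else False.
- env.goto_joints(angles): joint-space move.
- env.grip(opening, f_grip=None): finger opening in m; f_grip is the grip in N (None keeps the last); returns when the fingers have stopped.
- env.dwell(seconds).
- kin.inverse_kinematics(position, orientation): joint angles nearest the present ones, or None.
- env.get_state(): the state.
- camera(name): name is "scene" or "top" or "wrist"; returns (picture, depth): 480x640x3 uint8, blue, green, red; 480x640 float32, m along the optical axis (not along the pixel's ray), 0 where there is no reading.
- calibration(name): a dict with "fx", "fy", "cx", "cy" (pixels), "k1" (the pictures are not rectified: a ray, as slopes to the right and down, at radius r is drawn at 1 + k1 r^2 times it, then the intrinsics apply), "rvec" (rotation vector, rad) and "tvec" (3), from world to camera coordinates, as OpenCV has them. Camera axes: x right, y down, z forward; pixel columns grow to the right and rows downward; lengths in m; the calibration is good to about 2 mm. A picture is of the moment at which its call begins: read the wrist's pose just before it. calibration takes no time and is no camera call; for the wrist camera it gives the pose at the moment of the call.
A pose or a line that the arm cannot do raises env.PlanningError and nothing moves.
- job.job_done(): hands the job in; it is judged then, once.
The state is a dict: "time": time; "qpos": joint angles; "joint_velocities": joint speeds; "joint_torque": joint torques, N m; "tcp_pos": TCP position; "orientation": TCP orientation; "force": force on the tool from outside, world axes, zero at the start; "torque": the same for the moment, N m; "opening": finger opening in m; "gripper_force": force on a finger pad.
Only numpy, scipy, OpenCV 4.12 (cv2) and the standard library are available. Lean on these libraries where they do the work, as an engineer would, in place of code of your own. Each camera call takes 0.05 s, during which the arm holds its last target. There are 200 camera calls.

## Working session

There is one attempt and no reset: what is moved stays moved. The work goes in short steps, each a Python script; the robot and the scene stay as the last script left them, time stands still between calls to the robot, and variables do not carry over. Pictures are saved under pics/ and viewed, at most 10 in all, crops included, and the job is handed in when it is done.

```bash
mkdir -p pics; ls; cat > h.py <<'E'
import numpy as np, cv2
from cell import env, kin, camera, calibration, job
def cloud(name):
    c=calibration(name); img,d=camera(name)
    K=np.array([[c['fx'],0,c['cx']],[0,c['fy'],c['cy']],[0,0,1.]])
    v,u=np.mgrid[0:480,0:640]
    p=np.stack([u,v],-1).reshape(-1,1,2).astype(np.float64)
    n=cv2.undistortPoints(p,K,np.array([c['k1'],0,0,0.])).reshape(480,640,2)
    P=np.dstack([n,np.ones((480,640))])*d[...,None]
    R=cv2.Rodrigues(np.array(c['rvec'],float))[0]; t=np.array(c['tvec'],float).ravel()
    W=(P-t)@R
    W[d==0]=np.nan
    return img,d,W
E
python3 - <<'E'
from h import *
for n in("scene","top"):
    i,d,W=cloud(n); cv2.imwrite(f"pics/{n}0.png",i); np.save(n+"0.npy",W)
    print(n,calibration(n),np.mean(d>0))
s=env.get_state(); print({k:np.round(v,3) for k,v in s.items()},env.nose_length)
E
```

```text
pics
scene {'fx': 484.96351568986813, 'fy': 484.96351568986813, 'cx': 329.8571573022338, 'cy': 238.3271241302687, 'k1': -0.03024250448023402, 'rvec': array([ 1.99945078, -0.49922591,  0.27845653]), 'tvec': array([-0.38639581,  0.20118434,  0.99126998])} 0.899365234375
top {'fx': 458.20556395133775, 'fy': 458.20556395133775, 'cx': 319.51498678718605, 'cy': 239.50828978533565, 'k1': -0.08021797122400859, 'rvec': array([ 2.13326748, -2.12810538,  0.13486563]), 'tvec': array([-0.00978406,  0.44459324,  0.91196769])} 0.9959244791666667
{'time': np.float64(0.1), 'qpos': array([-1.391,  0.478,  0.022,  1.556, -0.012,  1.109, -0.083]), 'joint_velocities': array([-0.   , -0.002,  0.002, -0.003,  0.001,  0.   , -0.002]), 'joint_torque': array([ 5.0000e-03, -5.9776e+01,  1.6140e+00, -2.8195e+01,  1.3000e-02,
        5.0000e-03, -0.0000e+00]), 'tcp_pos': array([0.191, 0.647, 0.303]), 'orientation': array([-0.   ,  0.143,  0.99 , -0.001]), 'force': array([ 0.466, -0.092, -0.404]), 'torque': array([-0.014,  0.01 ,  0.009]), 'gripper_force': np.float64(0.0), 'opening': np.float64(0.085)} 0.0726
```

View pics/scene0.png

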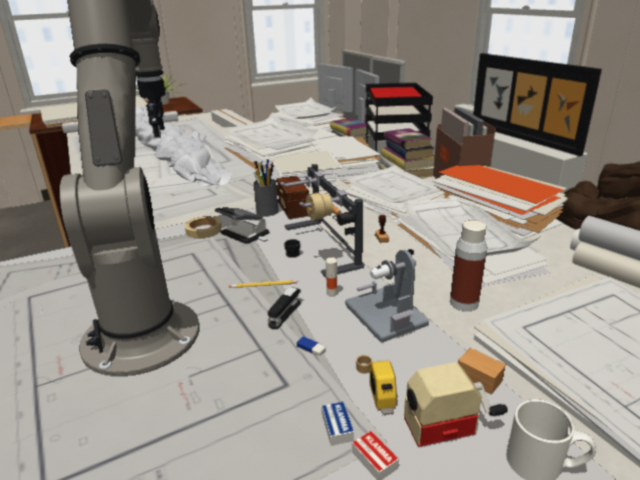

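View pics/top0.png

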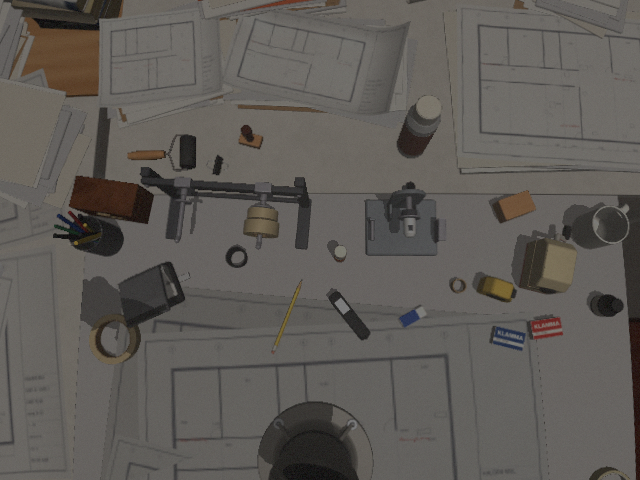

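The scene view shows the rack at about (330,215) with the rolls at (318,205), and the dispenser at (390,290). In the top view the full hook is at (262,190)–(258,247), the spare hook at (184,185)–(178,238), the hub nose at (410,230), the loupe at (236,256), the glue at (340,253) and the core at (457,285). Next I'll measure from the depth clouds.

```bash
python3 - <<'E'
from h import *
W=np.load("top0.npy"); S=np.load("scene0.npy")
def box(A,x,y,z):
    return A[(A[...,0]>x[0])&(A[...,0]<x[1])&(A[...,1]>y[0])&(A[...,1]<y[1])&(A[...,2]>z[0])&(A[...,2]<z[1])]
for px in [(150,186),(182,183),(225,187),(263,188),(305,187),(179,236),(258,244),(262,214),(261,229),(410,230),(410,205),(236,256),(340,253),(457,285),(370,250),(432,250)]:
    print(px,np.round(W[px[1],px[0]],4))
# map of crops at high magnification
i=cv2.imread("pics/top0.png")
a=cv2.resize(i[170:260,130:320],None,fx=4,fy=4,interpolation=cv2.INTER_CUBIC)
b=cv2.resize(i[170:260,350:450],None,fx=4,fy=4,interpolation=cv2.INTER_CUBIC)
cv2.imwrite("pics/crop0.png",cv2.convertScaleAbs(np.vstack([a[:, :760]])[:, :],alpha=1.6))
for nm,A in(("top",W),("scene",S)):
    print(nm)
    # rail top
    r=box(A,(.45,.75),(-.05,.45),(.165,.19)); print("rail",len(r),r.min(0) if len(r) else 0,r.max(0) if len(r) else 0)
    d=box(A,(.4,.8),(-.32,-.08),(.08,.16)); print("disp",len(d),np.round(d.min(0),3),np.round(d.max(0),3))
    b=box(A,(.4,.8),(-.32,-.08),(.012,.026)); print("base",len(b),np.round(b.min(0),3),np.round(b.max(0),3))
    if len(b)>50: print(cv2.minAreaRect(b[:,:2].astype(np.float32)*1000))
E
```

```text
(150, 186) [0.5271 0.3057 0.1551]
(182, 183) [0.5244 0.2351 0.1831]
(225, 187) [0.5178 0.1576 0.1779]
(263, 188) [0.5143 0.0882 0.1825]
(305, 187) [0.5257 0.0157 0.1465]
(179, 236) [0.43   0.2398 0.1699]
(258, 244) [0.4153 0.0962 0.1723]
(262, 214) [0.4671 0.0888 0.1828]
(261, 229) [0.4399 0.0895 0.1852]
(410, 230) [ 0.4487 -0.1799  0.1245]
(410, 205) [ 0.4977 -0.1821  0.1192]
(236, 256) [ 0.4142  0.1715 -0.0022]
(340, 253) [ 0.4096 -0.0498  0.0905]
(457, 285) [ 0.3531 -0.2989 -0.0032]
(370, 250) [ 0.4255 -0.1142  0.0138]
(432, 250) [ 0.425  -0.2434  0.0181]
top
rail 2391 [0.45005251 0.01559204 0.16500149] [0.55637345 0.31663243 0.1894161 ]
disp 1673 [ 0.438 -0.243  0.08 ] [ 0.703 -0.148  0.159]
base 3803 [ 0.415 -0.32   0.012] [ 0.8   -0.081  0.026]
((607.3497924804688, -200.3268585205078), (385.18267822265625, 239.318115234375), 0.0007223963621072471)
scene
rail 814 [0.45004656 0.01363796 0.16501457] [0.5549878  0.32252843 0.18893127]
disp 2030 [ 0.436 -0.246  0.08 ] [ 0.692 -0.148  0.16 ]
base 2472 [ 0.414 -0.32   0.012] [ 0.8   -0.103  0.026]
((606.7045288085938, -215.72988891601562), (199.23272705078125, 406.7783203125), 83.17337036132812)
```

View pics/crop0.png

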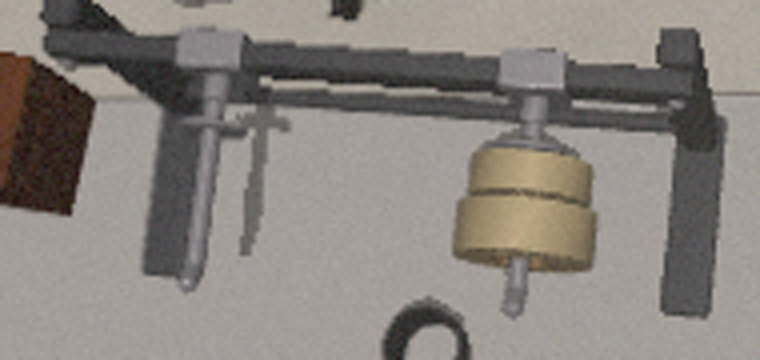

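```bash
cat >> h.py <<'E'
from scipy.spatial.transform import Rotation as Rot
def ori(yaw,flip=0,tilt=0.):
    """tool down, closing line along rack y (yaw rad); tilt>0 leans the gripper body to +x of that frame"""
    R=Rot.from_euler('z',yaw)*Rot.from_euler('y',tilt)*Rot.from_quat([0,1,0,0])
    if flip: R=R*Rot.from_euler('z',np.pi)
    q=R.as_quat(); return np.array([q[3],q[0],q[1],q[2]])
def tcp(g,yaw,tilt=0.,L=.054):
    """TCP for grasp point g"""
    return np.array(g)+Rot.from_euler('z',yaw).apply(Rot.from_euler('y',tilt).apply([0,0,L]))
E
python3 - <<'E'
from h import *
s=env.get_state(); c=calibration("wrist"); R=cv2.Rodrigues(c['rvec'])[0]; C=-R.T@c['tvec']
q=s['orientation']; T=Rot.from_quat([q[1],q[2],q[3],q[0]])
print("cam in tool",T.inv().apply(C-s['tcp_pos']), T.inv().apply(R[2]),c['fx'],c['k1'])
for f in(0,1):
  for tilt in(0,.2,.35):
    for g in([.39,.1,.168],[.38,.25,.168],[.36,-.18,.115],[.345,-.18,.115],[.39,.1,.22],[.45,.09,.28],[.43,.24,.157],[.34,-.18,.22]):
      j=kin.inverse_kinematics(tcp(g,-.06,tilt),ori(-.06,f,tilt)); print(f,tilt,g,None if j is None else np.round(j,2))
E
```

```text
cam in tool [ 0.08002115  0.00047194 -0.07028903] [-3.07322991e-01  2.05381149e-04  9.51605242e-01] 346.2507789692436 -0.003228623290856001
0 0 [0.39, 0.1, 0.168] [-0.71  0.14  0.34  2.27 -0.07  0.74  1.18]
0 0 [0.38, 0.25, 0.168] [-0.85  0.22  0.15  2.15 -0.05  0.77  0.84]
0 0 [0.36, -0.18, 0.115] [-0.51  0.39  0.99  2.34 -0.55  0.65  2.41]
0 0 [0.345, -0.18, 0.115] [-0.51  0.36  1.    2.37 -0.52  0.64  2.4 ]
0 0 [0.39, 0.1, 0.22] [-0.76  0.05  0.37  2.22 -0.02  0.88  1.13]
0 0 [0.45, 0.09, 0.28] [-0.74  0.07  0.43  2.04 -0.04  1.04  1.22]
0 0 [0.43, 0.24, 0.157] [-0.78  0.3   0.17  2.08 -0.07  0.77  0.95]
0 0 [0.34, -0.18, 0.22] [-1.03 -0.19  1.3   2.28  0.23  0.92  1.64]
0 0.2 [0.39, 0.1, 0.168] [-0.61  0.25  0.31  2.15 -0.18  0.95  1.32]
0 0.2 [0.38, 0.25, 0.168] [-0.74  0.31  0.13  2.05 -0.2   0.95  1.03]
0 0.2 [0.36, -0.18, 0.115] [-0.43  0.48  0.89  2.22 -0.4   0.84  2.25]
0 0.2 [0.345, -0.18, 0.115] [-0.46  0.47  0.94  2.25 -0.41  0.84  2.28]
0 0.2 [0.39, 0.1, 0.22] [-0.65  0.17  0.34  2.11 -0.15  1.07  1.28]
0 0.2 [0.45, 0.09, 0.28] [-0.63  0.2   0.4   1.92 -0.14  1.24  1.34
[... 1677 characters left out ...]
[0.43, 0.24, 0.157] [-1.1   0.46  0.69  1.99 -0.46  1.02 -1.78]
1 0.2 [0.34, -0.18, 0.22] [-0.65  0.21  1.08  2.17 -0.13  1.06 -1.12]
1 0.35 [0.39, 0.1, 0.168] [-0.92  0.42  0.77  2.09 -0.39  1.14 -1.54]
1 0.35 [0.38, 0.25, 0.168] [-1.11  0.46  0.69  2.   -0.49  1.16 -1.78]
1 0.35 [0.36, -0.18, 0.115] [-0.44  0.59  0.91  2.13 -0.39  1.   -0.9 ]
1 0.35 [0.345, -0.18, 0.115] [-0.4   0.54  0.85  2.16 -0.32  0.97 -0.95]
1 0.35 [0.39, 0.1, 0.22] [-0.96  0.32  0.79  2.05 -0.32  1.24 -1.62]
1 0.35 [0.45, 0.09, 0.28] [-0.91  0.36  0.83  1.86 -0.31  1.41 -1.59]
1 0.35 [0.43, 0.24, 0.157] [-1.03  0.55  0.69  1.91 -0.52  1.19 -1.7 ]
1 0.35 [0.34, -0.18, 0.22] [-0.6   0.37  1.08  2.1  -0.19  1.19 -1.03]
```

```bash
python3 - <<'E'
from h import *
def look(p,n):
    env.reach(p,ori(-.06,0)); env.dwell(.15)
    i,d,W=cloud("wrist"); cv2.imwrite(f"pics/{n}.png",i); np.save(n+".npy",W); print(n,env.get_state()['time'],env.get_state()['tcp_pos'])
look([.42,.165,.33],"w1")
look([.41,-.15,.33],"w2")
a=cv2.imread("pics/w1.png");b=cv2.imread("pics/w2.png")
cv2.imwrite("pics/w12.png",cv2.resize(np.vstack([a,b]),None,fx=.625,fy=.625,interpolation=cv2.INTER_AREA))
E
```

```text
w1 2.2333 [0.41998488 0.16565541 0.32992775]
w2 3.6333 [ 0.41044865 -0.14895062  0.32995335]
```

View pics/w12.png

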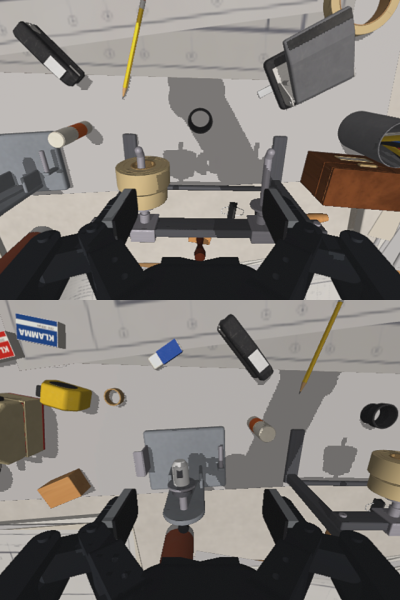

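In the upper frame (w1) the roll is at about (142,180), the full hook's tip at (140,152) and the spare hook's tip at (267,158). In the lower frame (w2) the hub nose is at (181,470) and the cheek at (183,507). Next I'll fit these in the clouds.

```bash
cat > fit.py <<'E'
from h import *
from scipy.optimize import least_squares
def box(A,x,y,z):
    m=(A[...,0]>x[0])&(A[...,0]<x[1])&(A[...,1]>y[0])&(A[...,1]<y[1])&(A[...,2]>z[0])&(A[...,2]<z[1]); return A[m]
def pct(p): return np.round([np.percentile(p,q,axis=0) for q in(1,50,99)],4).tolist()
if __name__=="__main__":
  w1=np.load("w1.npy");w2=np.load("w2.npy");t=np.load("top0.npy");s=np.load("scene0.npy")
  for nm,A in(("w1",w1),("top",t),("scene",s)):
    print("==",nm)
    for y0,y1 in((.19,.28),(.05,.125)):
        p=box(A,(.39,.50),(y0,y1),(.155,.182)) if y0>.1 else box(A,(.39,.426),(y0,y1),(.155,.182))
        if len(p)<10: print("few",len(p)); continue
        # top ridge: per x bin, median y / max z
        print("prong",y0,len(p),[ (round(float(a),3),*np.round([np.median(q[:,1]),np.percentile(q[:,2],90),len(q)],4)) for a in np.arange(.395,.5,.01) if len(q:=p[abs(p[:,0]-a)<.005])>8])
    # rail front edge: points on top z~.178
    r=box(A,(.48,.56),(.12,.2),(.168,.186)); 
    if len(r): 
        e=[(yy,np.percentile(q[:,0],3),np.percentile(q[:,0],97)) for yy in np.arange(.125,.2,.01) if len(q:=r[abs(r[:,1]-yy)<.005])>5]; print("rail",np.round(e,4).tolist(),np.median(r[:,2]))
    # rolls
    p=box(A,(.41,.50),(.04,.14),(.165,.2))
    print("roll profile",[(round(float(a),3),*np.round([q[:,1].min(),q[:,1].max(),np.percentile(q[:,2],97),len(q)],4)) for a in np.arange(.415,.5,.005) if len(q:=p[abs(p[:,0]-a)<.0025])>8])
  for nm,A in(("w2",w2),("top",t),("scene",s)):
    print("==",nm)
    p=box(A,(.40,.56),(-.225,-.14),(.09,.135))
    print("hub",[(round(float(a),3),*np.round([q[:,1].min(),q[:,1].max(),np.median(q[:,1]),np.percentile(q[:,2],97),len(q)],4)) for a in np.arange(.405,.54,.005) if len(q:=p[abs(p[:,0]-a)<.0025])>4])
    p=box(A,(.47,.58),(-.23,-.13),(.138,.152)); print("cheek top",len(p),pct(p) if len(p) else 0)
    b=box(A,(.38,.58),(-.265,-.10),(.013,.023))
    if len(b): print("base",len(b),pct(b),cv2.minAreaRect(b[:,:2].astype(np.float32)*1000))
E
python3 fit.py
```

```text
== w1
prong 0.19 1269 [(0.415, np.float64(0.2449), np.float64(0.1748), np.float64(37.0)), (0.425, np.float64(0.2433), np.float64(0.1756), np.float64(164.0)), (0.435, np.float64(0.2432), np.float64(0.1704), np.float64(159.0)), (0.445, np.float64(0.2425), np.float64(0.1701), np.float64(170.0)), (0.455, np.float64(0.2418), np.float64(0.1702), np.float64(154.0)), (0.465, np.float64(0.241), np.float64(0.1702), np.float64(150.0)), (0.475, np.float64(0.2381), np.float64(0.1691), np.float64(61.0)), (0.485, np.float64(0.2375), np.float64(0.1695), np.float64(61.0)), (0.495, np.float64(0.2316), np.float64(0.1775), np.float64(313.0))]
prong 0.05 301 [(0.405, np.float64(0.099), np.float64(0.175), np.float64(52.0)), (0.415, np.float64(0.0999), np.float64(0.1757), np.float64(154.0)), (0.425, np.float64(0.0987), np.float64(0.1703), np.float64(95.0))]
rail [[0.125, 0.5136, 0.5253], [0.135, 0.5143, 0.5259], [0.145, 0.515, 0.5264], [0.155, 0.5156, 0.5266], [0.165, 0.5162, 0.5271], [0.175, 0.5171, 0.5277], [0.185, 0.5179, 0.5293], [0.195, 0.5186, 0.5302]] 0.17767028525558728
roll profile [(0.415, np.flo
[... 11911 characters left out ...]
p.float64(-0.1755), np.float64(-0.1831), np.float64(0.1213), np.float64(15.0)), (0.515, np.float64(-0.2124), np.float64(-0.1479), np.float64(-0.1864), np.float64(0.1339), np.float64(294.0)), (0.52, np.float64(-0.2128), np.float64(-0.1567), np.float64(-0.2099), np.float64(0.1337), np.float64(39.0)), (0.535, np.float64(-0.1914), np.float64(-0.1852), np.float64(-0.1907), np.float64(0.1255), np.float64(6.0))]
cheek top 96 [[0.5141, -0.2019, 0.1381], [0.5185, -0.1845, 0.1435], [0.5363, -0.1635, 0.1471]]
base 1784 [[0.4153, -0.2548, 0.0135], [0.4562, -0.1854, 0.0176], [0.5309, -0.1088, 0.0219]] ((474.86224365234375, -180.43724060058594), (153.07168579101562, 121.65364074707031), 89.52455139160156)
```

```bash
cat >> h.py <<'E'
YAW=-.074
U=np.array([np.cos(YAW),np.sin(YAW),0])   # rack +x
ROOT_F=np.array([.511,.0908,.165]); ROOT_S=np.array([.522,.2367,.165])
def on(root,d,dz): return root-d*U+np.array([0,0,dz])
def ln(g,v=.08,sf=None,yaw=YAW):
    r=env.movel(tcp(g,yaw),velocity=v,stop_force=sf); s=env.get_state()
    print(np.round(g,4),"stop" if r else "",np.round(s['tcp_pos']-[0,0,.054],4),"F",np.round(s['force'],2),"op",round(float(s['opening']),4),"t",round(float(s['time']),2)); return r
E
python3 - <<'E'
from h import *
g=on(ROOT_F,.0655,-.008); print("grasp",g)
env.reach(tcp(g+[0,0,.1],YAW),ori(YAW))
ln(g+[0,0,.03],.12)
if ln(g,.06,5): raise SystemExit("contact")
env.grip(.058,25); env.dwell(.2); print(env.get_state()['opening'],env.get_state()['gripper_force'],env.get_state()['force'])
i,d,W=cloud("wrist"); cv2.imwrite("pics/g1.png",i)
if ln(on(ROOT_F,.0655,.003),.03,8): raise SystemExit("lift stop")
ln(on(ROOT_F,.128,.003),.05,5)
E
```

```text
grasp [0.44567926 0.09564258 0.157     ]
[0.4457 0.0956 0.187 ]  [0.4461 0.0952 0.1875] F [ 0.9  -0.14  0.23] op 0.0852 t 5.35
[0.4457 0.0956 0.157 ]  [0.4457 0.0956 0.1569] F [ 0.38  0.15 -0.47] op 0.0855 t 6.0
0.06258282053600803 27.82495703351742 [-1.25801456 -0.78221147  5.3660908 ]
[0.4457 0.0956 0.168 ]  [0.4456 0.0957 0.1681] F [-0.4  -0.17 -1.2 ] op 0.0624 t 7.09
[0.3834 0.1003 0.168 ]  [0.3837 0.1003 0.168 ] F [ 0.24  0.13 -0.52] op 0.0632 t 8.49
```

```bash
python3 - <<'E'
from h import *; from fit import box,pct
for n in("top","scene","wrist"):
    i,d,W=cloud(n)
    p=box(W,(.35,.415),(.065,.14),(.183,.206)); print(n,len(p),pct(p) if len(p) else 0)
    if n!="wrist":
        p=box(W,(.46,.49),(.05,.14),(.14,.2)); print(" narrow",len(p),pct(p))
    if n=="wrist": cv2.imwrite("pics/g2.png",i)
E
```

```text
top 1 [[0.3773, 0.0654, 0.1997], [0.3773, 0.0654, 0.1997], [0.3773, 0.0654, 0.1997]]
 narrow 388 [[0.4605, 0.0653, 0.1413], [0.4697, 0.0863, 0.1775], [0.4886, 0.1096, 0.185]]
scene 95 [[0.3684, 0.0652, 0.1842], [0.3735, 0.109, 0.1942], [0.3929, 0.1372, 0.2048]]
 narrow 247 [[0.4602, 0.0626, 0.1413], [0.4655, 0.0789, 0.1679], [0.4831, 0.1183, 0.1846]]
wrist 14434 [[0.368, 0.0661, 0.1834], [0.3779, 0.1015, 0.1946], [0.3965, 0.1388, 0.2047]]
```

View pics/g2.png

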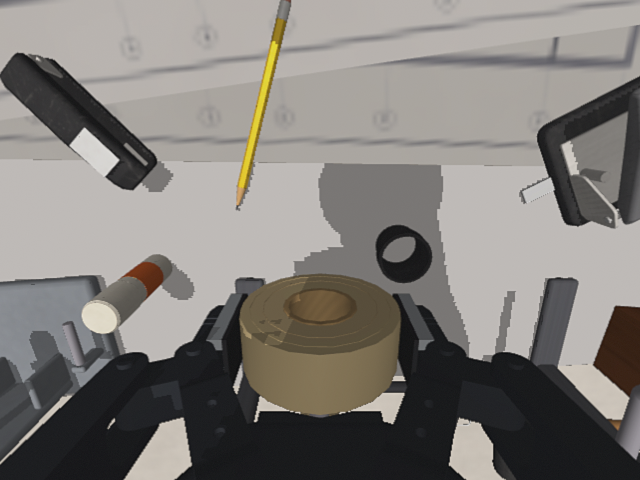

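The wide roll is clear of the hook and held squarely: face at about (320,305), bore at (320,307). Next I'll check its tilt and centre, then hang it.

```bash
cat >> h.py <<'E'
def rollfit(r,w,g):
    """fit the held roll's front face (wrist cloud) -> tilt and centre relative to grasp point g"""
    i,d,W=cloud("wrist"); V=Rot.from_euler('z',YAW).inv().apply(np.nan_to_num(W.reshape(-1,3),nan=9)-g)
    m=(np.abs(V[:,0]+w/2)<.008)&(np.hypot(V[:,1],V[:,2])<r+.006)&(np.abs(V[:,1])<r-.003)
    p=V[m]
    for _ in range(6):
        c=p.mean(0); n=np.linalg.svd(p-c,full_matrices=False)[2][2]; n*=-np.sign(n[0])
        e=np.abs((p-c)@n); p=p[e<max(.0012,.8*e.max())]
    top=np.percentile(p[:,2],99.5)
    print("face n",np.round(n,3),"N",len(p),"mean",np.round(c,4),"top-r",round(top-r,4),"pitch deg",round(float(np.degrees(np.arctan2(n[2],-n[0]))),1)); 
    return n
E
python3 - <<'E'
from h import *
s=env.get_state(); rollfit(.032,.025,s['tcp_pos']-[0,0,.054])
E
```

```text
face n [-1.    -0.     0.011] N 9765 mean [-0.0109  0.0004  0.0081] top-r -0.0002 pitch deg 0.6
```

```bash
python3 - <<'E'
from h import *
ln(on(ROOT_S,.130,.003),.12)
if ln(on(ROOT_S,.060,.003),.05,4): raise SystemExit("blocked")
ln(on(ROOT_S,.060,-.0085),.025,2.5)
s=env.get_state(); g=s['tcp_pos']-[0,0,.054]
env.grip(.085); env.dwell(.3)
i,d,W=cloud("wrist"); cv2.imwrite("pics/p1.png",i)
ln(g+[0,0,.11],.12)
i,d,W=cloud("wrist"); cv2.imwrite("pics/p2.png",i); np.save("p2.npy",W)
from fit import box
p=box(W,(.42,.51),(.2,.29),(.165,.2)); 
print([(round(float(a),3),*np.round([q[:,1].min(),q[:,1].max(),np.percentile(q[:,2],97),len(q)],4).tolist()) for a in np.arange(.43,.5,.005) if len(q:=p[abs(p[:,0]-a)<.0025])>8])
E
```

```text
[0.3924 0.2463 0.168 ]  [0.3924 0.2454 0.168 ] F [ 0.31  0.38 -1.31] op 0.0627 t 10.06
[0.4622 0.2411 0.168 ]  [0.4619 0.2412 0.168 ] F [0.51 0.27 0.23] op 0.0625 t 11.61
[0.4622 0.2411 0.1565] stop [0.462  0.2412 0.1574] F [-0.37  0.09  5.15] op 0.0629 t 12.05
[0.462  0.2412 0.2674]  [0.4616 0.241  0.2666] F [-0.06  0.23 -0.25] op 0.0851 t 13.82
[(0.43, 0.2405, 0.2493, 0.1732, 90.0), (0.435, 0.2401, 0.2491, 0.1707, 103.0), (0.44, 0.2397, 0.2487, 0.1705, 102.0), (0.445, 0.2394, 0.2484, 0.1704, 99.0), (0.45, 0.2123, 0.267, 0.1886, 961.0), (0.455, 0.2125, 0.2727, 0.1893, 713.0), (0.46, 0.2118, 0.2726, 0.1892, 642.0), (0.465, 0.2113, 0.2726, 0.1893, 635.0), (0.47, 0.2108, 0.2726, 0.1893, 623.0), (0.475, 0.2123, 0.2713, 0.1892, 275.0), (0.485, 0.2369, 0.2449, 0.1709, 55.0), (0.49, 0.2252, 0.2447, 0.1763, 103.0), (0.495, 0.225, 0.2556, 0.181, 477.0)]
```

View pics/p2.png

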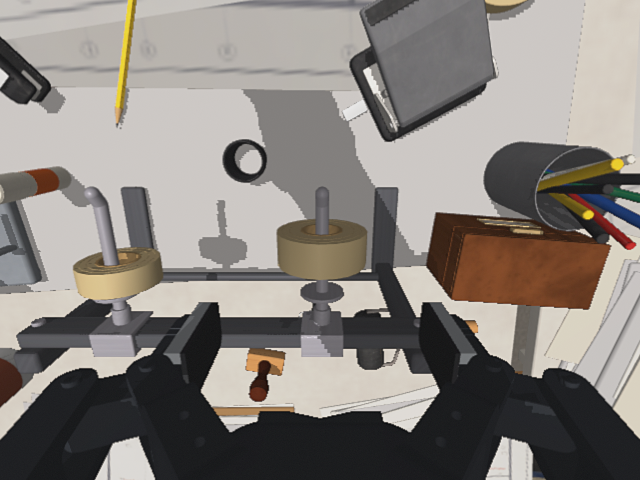

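The wide roll hangs level on the spare hook: face at (322,235), top at z = 0.189, centre about 60 mm from the root. The narrow roll at (118,272) is next.

```bash
python3 - <<'E'
from h import *; from fit import box
W=np.load("p2.npy"); V=Rot.from_euler('z',YAW).inv().apply(np.nan_to_num(W.reshape(-1,3),nan=9)-ROOT_F)
p=V[(abs(V[:,0]+.05)<.03)&(abs(V[:,1])<.04)&(V[:,2]>.014)&(V[:,2]<.03)]
x0,x1=np.percentile(p[:,0],[2,98]); print("narrow along",x0,x1,"y",p[:,1].min(),p[:,1].max(),"top",np.percentile(p[:,2],98))
d=-(x0+x1)/2
if not .034<d<.05: raise SystemExit("check")
g=on(ROOT_F,d,-.008)
env.reach(tcp(g+[0,0,.09],YAW),ori(YAW))
ln(g+[0,0,.03],.12)
if ln(g,.06,5): raise SystemExit("contact")
env.grip(.050,45); env.dwell(.2)
if ln(on(ROOT_F,d,.003),.03,8): raise SystemExit("lift stop")
ln(on(ROOT_F,.128,.003),.06,5)
env.dwell(.2)
s=env.get_state(); rollfit(.028,.019,s['tcp_pos']-[0,0,.054])
E
```

```text
narrow along -0.04871317820411751 -0.02673932707635831 y -0.016135883457651636 0.018715023458924486 top 0.020502392697087056
[0.4734 0.0936 0.187 ]  [0.4737 0.0942 0.1873] F [-0.37  0.09  0.04] op 0.0847 t 15.18
[0.4734 0.0936 0.157 ]  [0.4734 0.0935 0.1569] F [-0.17  0.71  0.35] op 0.0848 t 15.82
[0.4734 0.0936 0.168 ]  [0.4733 0.0937 0.1681] F [-0.07 -0.65 -0.46] op 0.0545 t 16.93
[0.3834 0.1003 0.168 ]  [0.3837 0.1003 0.168 ] F [-0.31 -0.14 -0.83] op 0.0545 t 18.58
face n [-1.    -0.001  0.029] N 7813 mean [-0.0105  0.0003  0.0078] top-r -0.0002 pitch deg 1.7
```

```bash
python3 - <<'E'
from h import *; from fit import box; from scipy.optimize import least_squares
for n in("w2","top0","scene0"):
    A=np.load(n+".npy"); p=np.vstack([box(A,(.447,.452),(-.2,-.16),(.112,.1272)),box(A,(.464,.47),(-.2,-.16),(.112,.1285))])
    r=least_squares(lambda v:np.hypot(p[:,1]-v[0]-v[2]*(p[:,0]-.46),p[:,2]-v[1])-.0115,[-.179,.115,0],loss='soft_l1',f_scale=.0005); print(n,len(p),r.x)
    q=box(A,(.42,.46),(-.187,-.171),(.1,.122)); print("nose",np.percentile(q[:,0],[2,10,50]))
    q=box(A,(.468,.482),(-.2,-.16),(.128,.14)); print("disc",np.percentile(q[:,0],[5,30,50])); q=box(A,(.505,.53),(-.21,-.15),(.08,.14)); print("cheek",np.percentile(q[:,0],[5,30,50]))
# carry over, clear of everything
R=Rot.from_euler
env.movel([.395,-.05,.25],velocity=.15); env.movel([.390,-.179,.215],velocity=.12,rot=ori(0.))
s=env.get_state(); print(s['tcp_pos'],s['time'],s['opening'])
YAW=0; import h; h.YAW=0; env.dwell(.2); rollfit(.028,.019,env.get_state()['tcp_pos']-[0,0,.054])
i,d=camera("wrist"); cv2.imwrite("pics/h1.png",i); i,d,W=cloud("scene"); cv2.imwrite("pics/s1.png",cv2.resize(i[200:360,300:460],None,fx=3.5,fy=3.5,interpolation=cv2.INTER_CUBIC))
E
```

```text
w2 277 [-0.17887224  0.11525712  0.00241814]
nose [0.43798683 0.43820006 0.43860319]
disc [0.47291058 0.47348198 0.47407616]
cheek [0.51340589 0.51551219 0.51574843]
top0 67 [-0.18064272  0.11384924  0.00360993]
nose [0.43764522 0.43793853 0.44043945]
disc [0.47298132 0.4740761  0.47495068]
cheek [0.50956084 0.51530624 0.51567059]
scene0 45 [-0.1787753   0.11497778  0.04432509]
nose [0.43628216 0.43697271 0.43835017]
disc [0.47207862 0.47285653 0.47343492]
cheek [0.51283885 0.51464236 0.51533541]
[ 0.39011956 -0.17848808  0.21502153] 21.275 0.05428782621611519
face n [-1.    -0.002  0.028] N 7803 mean [-0.0104  0.0004  0.0077] top-r -0.0002 pitch deg 1.6
```

View pics/s1.png

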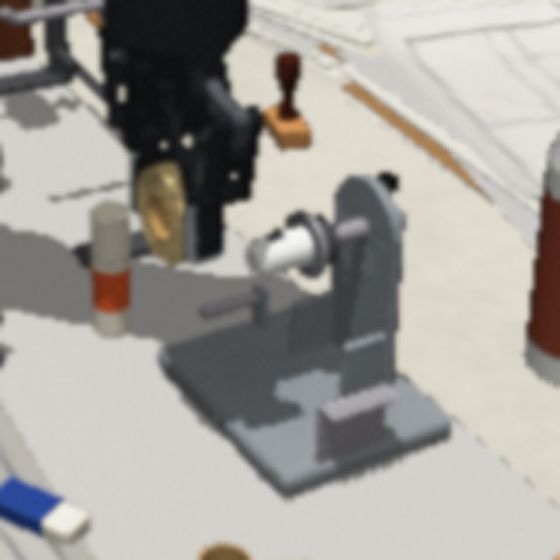

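The roll is held in front of the hub, face at about (165,215) in the crop, and the nose at (262,252) is clear. Next I'll feed it on by feel.

```bash
cat >> h.py <<'E'
TL=-.02
def hub(cx,y=-.179,z=.115,v=.03,sf=None,show=True):
    """roll centre to (cx,y,z) held in the gripper, yaw 0"""
    r=env.movel(tcp([cx+.0009,y,z],0,TL),velocity=v,rot=ori(0.,0,TL),stop_force=sf); s=env.get_state()
    if show: print("c",cx,round(y,4),round(z,4),"stop" if r else "","err",np.round((s['tcp_pos']-tcp([cx+.0009,y,z],0,TL))*1e3,1),"F",np.round(s['force'],2),"t",round(float(s['time']),2))
    return r
E
python3 - <<'E'
from h import *
hub(.400,z=.115,v=.06); env.dwell(.3); F0=env.get_state()['force']; print("F0",F0)
hub(.4255,v=.04,sf=4)
for c in(.428,.431,.434,.437):
    if hub(c,v=.02,sf=4): break
env.dwell(.2); print(env.get_state()['force'])
E
```

```text
c 0.4 -0.179 0.115  err [ 0.1 -0.1  0.2] F [-0.4  -0.87 -0.57] t 22.56
F0 [ 0.27065369  0.16463681 -1.44624748]
c 0.4255 -0.179 0.115  err [-0.3 -0.  -0.1] F [ 0.4   0.21 -0.25] t 23.65
c 0.428 -0.179 0.115  err [ 0.1 -0.   0. ] F [-0.16  0.22 -1.07] t 23.93
c 0.431 -0.179 0.115  err [0.2 0.  0. ] F [ 0.63  0.01 -1.4 ] t 24.23
c 0.434 -0.179 0.115  err [ 0.2  0.  -0. ] F [ 0.27 -0.58 -0.56] t 24.52
c 0.437 -0.179 0.115  err [0.2 0.  0. ] F [-0.07  0.29 -0.32] t 24.82
[ 0.23553338 -0.07569686 -0.89707966]
```

```bash
python3 - <<'E'
from h import *
c=.437
while c<.4699:
    c+=.0015 if c<.4645 else .001
    if hub(round(c,4),v=.012,sf=7,show=False): print("stopped",c)
    f=np.mean([env.get_state()['force'] for _ in range(3)],0); x=env.get_state()['tcp_pos'][0]-tcp([.0009,0,0],0,TL)[0]
    print(f"c {c:.4f} meas {x:.4f} press {1e3*(x+.0095-.473):.1f} F",np.round(f,1))
    if -f[0]>10 and (c<.4625 or c>.4685): break
    if np.hypot(f[1],f[2])>8: print("lateral"); break
print(env.get_state()['time'],env.get_state()['opening'])
E
```

```text
c 0.4385 meas 0.4386 press -24.9 F [-0.6  0.1 -1. ]
c 0.4400 meas 0.4401 press -23.4 F [-0.2  0.1 -0.1]
c 0.4415 meas 0.4416 press -21.9 F [ 0.8 -1.2  0. ]
c 0.4430 meas 0.4430 press -20.5 F [-0.3  0.4  0.4]
c 0.4445 meas 0.4445 press -19.0 F [-1.2 -1.7  0.3]
c 0.4460 meas 0.4460 press -17.5 F [-1.1 -1.4  0.7]
c 0.4475 meas 0.4476 press -15.9 F [-1.7 -0.3  1.3]
c 0.4490 meas 0.4496 press -13.9 F [-0.2 -0.   1.8]
c 0.4505 meas 0.4510 press -12.5 F [ 0.4 -0.1  1.5]
c 0.4520 meas 0.4522 press -11.3 F [-0.2 -0.4  2.6]
c 0.4535 meas 0.4536 press -9.9 F [ 0.6 -0.8  1.7]
c 0.4550 meas 0.4551 press -8.4 F [-0.7 -0.3  1.1]
c 0.4565 meas 0.4567 press -6.8 F [-0.4 -1.6  1.5]
c 0.4580 meas 0.4582 press -5.3 F [-0.5 -1.7  1.1]
c 0.4595 meas 0.4597 press -3.8 F [-0.9 -1.3  1.5]
c 0.4610 meas 0.4612 press -2.3 F [-0.5 -0.7  2. ]
c 0.4625 meas 0.4627 press -0.8 F [-0.7 -2.1  1.4]
c 0.4640 meas 0.4642 press 0.7 F [-0.2 -0.2  1.9]
c 0.4655 meas 0.4653 press 1.8 F [-1.2 -1.3  3.4]
c 0.4665 meas 0.4661 press 2.6 F [-3.  -0.9  3.2]
c 0.4675 meas 0.4671 press 3.6 F [-5.8 -1.6  3.8]
c 0.4685 meas 0.4680 press 4.5 F [-5.3 -0.7  4.8]
c 0.4695 meas 0.4692 press 5.7 F [-4.4 -1.4  2.2]
c 0.4705 meas 0.4697 press 6.2 F [-7.7 -0.8  4.1]
31.5 0.05434050880899884
```

```bash
python3 - <<'E'
from h import *
c=.4705
while c<.4735:
    c+=.0005
    hub(round(c,4),v=.008,sf=7,show=False)
    F=[]
    for _ in range(4): F.append(env.get_state()['force']); env.dwell(.03)
    f=np.mean(F,0); x=env.get_state()['tcp_pos'][0]-tcp([.0009,0,0],0,TL)[0]
    print(f"c {c:.4f} meas {x:.4f} press {1e3*(x+.0095-.473):.1f} F",np.round(f,1))
    if -f[0]>10: break
print(env.get_state()['time'],env.get_state()['opening'])
i,d,W=cloud("scene"); cv2.imwrite("pics/s2.png",cv2.resize(i[200:360,300:460],None,fx=3.5,fy=3.5,interpolation=cv2.INTER_CUBIC))
E
```

```text
c 0.4710 meas 0.4699 press 6.4 F [-7.5 -0.5  4.6]
c 0.4715 meas 0.4701 press 6.6 F [-8.3 -0.8  5.6]
c 0.4720 meas 0.4704 press 6.9 F [-9.5 -1.   6.1]
c 0.4725 meas 0.4706 press 7.1 F [-10.2  -0.8   7.2]
33.0333 0.05425323659390455
```

```bash
python3 - <<'E'
from h import *
c=.4725
while c>.4665:
    c-=.0007
    hub(round(c,4),v=.01,show=False)
    F=[]
    for _ in range(3): F.append(env.get_state()['force']); env.dwell(.02)
    f=np.mean(F,0); x=env.get_state()['tcp_pos'][0]-tcp([.0009,0,0],0,TL)[0]
    print(f"c {c:.4f} meas {x:.4f} press {1e3*(x+.0095-.473):.1f} F",np.round(f,1))
    if f[0]>1.0: break
print(env.get_state()['time'])
E
```

```text
c 0.4718 meas 0.4704 press 6.9 F [-8.1 -0.7  5.3]
c 0.4711 meas 0.4700 press 6.5 F [-7.3 -0.7  3.7]
c 0.4704 meas 0.4695 press 6.0 F [-6.5 -1.6  2.6]
c 0.4697 meas 0.4692 press 5.7 F [-5.1 -1.6  1. ]
c 0.4690 meas 0.4691 press 5.6 F [-2.4 -1.8 -3.4]
c 0.4683 meas 0.4689 press 5.4 F [ 1.2 -2.  -7.9]
34.8833
```

The roll stays at 0.469 while the command backs off and Fx reverses, so the catch is holding it. I'll ease off the force, release and retreat.

```bash
python3 - <<'E'
from h import *
hub(.4689,v=.01); 
env.grip(.085); env.dwell(.3); s=env.get_state(); print(s['force'],s['opening'])
p=s['tcp_pos']; env.movel(p+[0,0,.10],velocity=.1); 
env.movel([.41,-.15,.33],velocity=.12); env.dwell(.1)
from fit import box
i,d,W=cloud("wrist"); 
cv2.imwrite("pics/f1.png",cv2.resize(i[160:440,120:460],None,fx=2,fy=2,interpolation=cv2.INTER_CUBIC))
p=box(W,(.42,.51),(-.22,-.14),(.118,.16)); print([(round(float(a),3),*np.round([q[:,1].min(),q[:,1].max(),np.percentile(q[:,2],97),len(q)],4).tolist()) for a in np.arange(.435,.515,.003) if len(q:=p[abs(p[:,0]-a)<.0015])>8])
print(env.get_state()['time'],env.get_state()['force'])
E
```

```text
c 0.4689 -0.179 0.115  err [ 0.1  0.1 -0. ] F [ 0.29 -2.01 -6.44] t 35.13
[ 0.39803927 -0.07393718  0.26367475] 0.08494766247994699
[(0.438, -0.1855, -0.1717, 0.1241, 51.0), (0.441, -0.1884, -0.17, 0.1253, 84.0), (0.444, -0.1891, -0.1683, 0.1272, 99.0), (0.447, -0.1892, -0.1675, 0.1275, 84.0), (0.45, -0.1894, -0.1676, 0.1277, 79.0), (0.453, -0.1896, -0.1677, 0.129, 87.0), (0.456, -0.1898, -0.1677, 0.1302, 89.0), (0.459, -0.2047, -0.1509, 0.142, 666.0), (0.462, -0.204, -0.1509, 0.1429, 195.0), (0.465, -0.2046, -0.1509, 0.1427, 199.0), (0.468, -0.2052, -0.1509, 0.1428, 189.0), (0.471, -0.2058, -0.1509, 0.1427, 200.0), (0.474, -0.2038, -0.1509, 0.1428, 190.0), (0.477, -0.2027, -0.1509, 0.1425, 59.0), (0.48, -0.1881, -0.1699, 0.1367, 14.0), (0.486, -0.1904, -0.1654, 0.1306, 77.0), (0.489, -0.193, -0.1646, 0.131, 95.0), (0.492, -0.1931, -0.1647, 0.1306, 66.0), (0.498, -0.1831, -0.1749, 0.1228, 14.0), (0.501, -0.1834, -0.174, 0.122, 28.0), (0.504, -0.1835, -0.174, 0.1221, 29.0), (0.507, -0.1835, -0.1742, 0.1227, 31.0), (0.51, -0.1837, -0.1734, 0.1221, 22.0)]
38.05 [ 0.50542459 -0.47511136 -0.24788379]
```

View pics/f1.png

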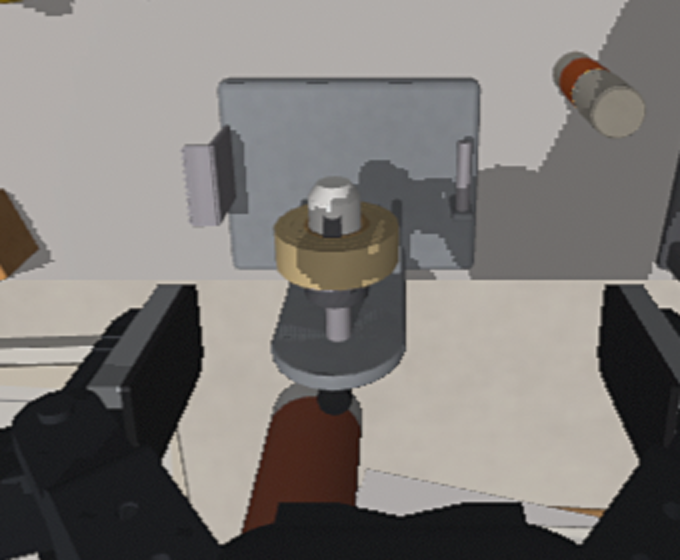

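The roll sits level on the hub at about (335,245). The catch is up in front of the core at (333,225), the front face is at x = 0.458, and the disc is back about 4 mm. Handing in.

```bash
python3 -c "
from cell import job; print(job.job_done())"
```

```text
the job is handed in; nothing more can be done
None
```

The wide roll hangs on the spare hook, and the narrow roll is on the dispenser hub, held by the raised catch with the brake pressed back about 4 mm; I handed the job in at about 38 s.

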